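# Tip the spent battery into the hopper's bin with its lever

## Robot

A 6-joint arm with a two-finger parallel gripper is mounted at the origin on a cart in front of the work surface, level with it; the furniture and walls round the work are solid. World frame = base frame: x ahead of the robot, y to its left, z up, the work surface at z = 0. Lengths are in mm, angles in rad, forces in N, time in s.
With the tool pointing down it reaches from about 350 to 975 mm from the base axis. Payload 7.1 kg.
Tool frame: the origin (TCP) lies midway between the tips of the shut fingers; the grasp point (between the pads) lies 19 mm behind it; z points along the fingers, y is the line along which they close (so a half turn about z gives the same grasp; the last joint's range is limited). The gripper opens to 88 mm and grips with 3 to 60 N. Pads are 20 mm wide; open, the fingers measure 115 mm over their backs; the gripper's body (75 mm by 178 mm) begins 61 mm behind the grasp point.
Start: joints at [-1.171, 0.423, 1.63, -0, 1.089, -0.019], TCP at [254.18, -570.962, 222.675] pointing down, gripper open.
Joint ranges: [-3, 3], [-0.9, 2.11], [0.09, 2.58], [-1.31, 4.45], [0.11, 2.69], [-2.54, 2.54]. Speed limits (rad/s): [2.39, 2.39, 3.01, 3.14, 3.14, 3.14].

## Interface

Orientations are given as a rotation vector (axis times angle).
In Python, from workcell import status, eyes, ticket gives the robot as it stands.
- The arm moves only by the tool drive_effector, called after ">>>" in YAML: its name, and indented under it one key for each argument. Schema: {"type":"object","properties":{"segments":{"type":"array","items":{"type":"object","properties":{"tx":{"type":"number"},"ty":{"type":"number"},"tz":{"type":"number"},"wx":{"type":"number"},"wy":{"type":"number"},"wz":{"type":"number"}},"additionalProperties":false},"minItems":1,"maxItems":5},"finger_gap":{"type":"number"},"only":{"type":"string"},"quiet":{"type":"boolean"},"lines":{"type":"string"}},"required":["segments"],"additionalProperties":false}. segments is a list of rows, 1 to 5 of them, each an object with the fields tx, ty, tz (the shift in a scale on which 1.0 is 50 cm), wx, wy, wz (a rotation vector in normalised numbers (1 is 4 rad)); a field left out counts as zero; each row shifts and turns the commanded pose from where the row before left it, along the tool's axes as they then stand; what a row does not reach is not made up. A row lasts 1/12 s, in which the tool goes at most 41.7 mm and 0.125 rad, less where a joint would pass 70% of its speed; a pose out of reach is approached as far as the arm can. finger_gap is the finger opening in mm, set as the call begins (left out keeps the last). The fingers move at their own pace and stop on an object; the grip force is fixed at half the most. Time passes only in rows, so rows that do not move let the fingers close. The tool returns the time, the measured TCP pose, the force, the opening and the grip force at its end. only (a regular expression) keeps the lines of the reply that match it, lines (a string "A,B") keeps lines A to B, and quiet returns only ok. Input that does not fit is refused with a message, and nothing moves.
- status.get_obs(): the state, without advancing time (a new reading comes with each control period).
- eyes.get_image(name): name is "side" or "top"; returns a dict with "img" (384x512x3 uint8, red, green, blue), "range_z" (384x512 float32, mm along the optical axis (not along the pixel's ray), 0 where there is no reading), "fx", "fy", "cx", "cy" (pixels), "R" (3x3) and "t" (3): a world point X has camera coordinates R X + t. Camera axes: x right, y down, z forward; pixel columns grow to the right and rows downward; lengths in mm; the calibration is good to about 2 mm. A picture is of the moment at which its call begins.
- ticket.close_job(): hands the job in; it is judged then, once.
The state is a dict: "t": time; "qpos": joint angles; "qvel": joint speeds; "joint_torque": joint torques, N m; "ee_pos": TCP position; "orientation": TCP orientation; "ft_force": force on the tool from outside, world axes, zero at the start; "moment": the same for the moment, N m; "width": finger opening in mm; "grasp_force": force on a finger pad.
Only numpy, scipy, OpenCV 4.12 (cv2) and the standard library are available. Lean on these libraries where they do the work, as an engineer would, in place of code of your own. Each camera call takes 0.05 s, during which the arm holds its last target. There are 200 camera calls.

## Task

Press the black lever of the green-trayed hopper all the way down with the fingertips, so that its tray tips fully up and the spent battery drops into the clear bin behind it, then keep your fingers on the lever and let it rise slowly, over about two seconds, so that the tray lies flat again without slamming. Work only the lever: do not touch the battery or the green tray, lift or carry nothing, and leave the orange hopper and the things standing around as they are.

Things in the scene. Friction and masses are not known exactly. Their poses are not given: they have to be found in the camera images.
- green_hopper: green-trayed tip hopper, fixed. Origin: underside, below the tray hinge; +x away from robot (lever at -x), z up. mm: white housing x -100..0, y +-58, top z 96; tray x -100..6, y +-52, floor z 104, rims z 114, hinged at its rear (x 0, z 100), front swings up and back; clear bin x 0..86, rim z 88, back wall to z 142. The spent battery lies on this one's tray.
- orange_hopper: orange-trayed tip hopper, fixed. Origin: underside, below the tray hinge; +x away from robot (lever at -x), z up. mm: white housing x -100..0, y +-58, top z 96; tray x -100..6, y +-52, floor z 104, rims z 114, hinged at its rear (x 0, z 100), front swings up and back; clear bin x 0..86, rim z 88, back wall to z 142. Its tray is empty; it is to be left alone.
- green_hopper_lever (a joint): lever of the green hopper, rad: 0 up (rest, level), 0.40 fully down (stop). Hinge at hopper x -85, z 62 mm. Black ribbed paddle 44 x 40 x 8 mm at hopper x -209..-165, top z 66 mm. Linked: tray angle = 2.75 x lever angle. Spring and tray weight push it up: pressing takes about 3 to 6 N; let go, it flies up and the tray slams.
- green_hopper_press (a point): point on the top face of the black paddle of the green hopper, 100 mm in front of the lever's hinge, mid-width: where to press. Moves with the lever: 66 mm above the counter at rest, about 27 mm when fully pressed.
- green_hopper_tray: the green tray itself, 106 x 104 x 14 mm (moves); origin on its hinge line, mid-width, underside; its tilt is 0 lying flat (shut), 1.1 rad tipped fully up
- orange_hopper_tray: the orange tray itself, 106 x 104 x 14 mm (moves); origin on its hinge line, mid-width, underside; its tilt is 0 lying flat (shut), 1.1 rad tipped fully up
- green_hopper_bin (a point): centre of the inner floor of the green hopper's clear bin, 6 mm above the counter; bin inside 78 x 108 mm; axes as the hopper's
- spent_battery: spent cylindrical battery, green and white, 15 mm thick, 50 mm long (its y axis), about 23 g, lying loose crosswise on the green tray; origin at the middle of its underside. It rolls or slides off into the bin as the tray tips.
- wipes_tub: bystander: blue tub of wipes, 72 mm wide, 121 mm tall, to the right; origin: underside centre
- pepper_jar: bystander: spice jar with dark lid, 45 mm wide, 105 mm tall, to the right; origin: underside centre
- tape_roll: bystander: roll of brown tape lying flat, 94 mm wide, 48 mm tall, to the right; origin: underside centre
- stapler_grey: bystander: grey desk stapler, 36 x 172 x 43 mm, near right; origin: underside centre
- lidded_mug: bystander: white lidded mug, 107 x 161 x 150 mm, to the left; origin: underside centre
- keys: bystander: bunch of keys, 104 x 115 x 8 mm, to the left; origin: underside centre

How it is judged:
By the outcome, as a careful person would: the job done as asked, in the order asked, and still so for the second after the job is handed in, with the robot touching nothing.
It also fails if it takes over 38 s, if anything falls off the work surface, if the arm or the gripper's body presses on something with over 40 N, if the wrist force passes 120 N, or if a joint passes its speed limit or range.

## Working session

There is one attempt and no reset: what is moved stays moved. The work goes in short steps, Python scripts to look and compute and a tool call to move; the robot and the scene stay as the last step left them, time stands still between calls to the robot, and variables do not carry over. Pictures are saved under pics/ and viewed, at most 10 in all, crops included, and the job is handed in when it is done.

```bash
mkdir -p pics; python3 - <<'E'
from workcell import status, eyes
import cv2, numpy as np
print(status.get_obs())
ims=[]
for n in("top","side"):
    d=eyes.get_image(n); np.savez(f"{n}.npz",**d); cv2.imwrite(f"pics/{n}0.png",d["img"][:,:,::-1])
    print(n,d["fx"],d["cx"],d["cy"],d["R"].round(3).tolist(),d["t"])
E
```

```text
{'t': 0.0, 'qpos': array([-1.17102301e+00,  4.23835130e-01,  1.63066989e+00,  1.24309010e-05,
        1.08860312e+00, -1.90063286e-02]), 'qvel': array([ 5.44242717e-04,  6.60847926e-05, -1.16464008e-03, -1.16903431e-03,
        7.61489215e-04, -1.86859263e-03]), 'joint_torque': array([ 3.47889772e-04, -5.44614780e+01, -2.73669899e+01,  6.43321616e-02,
        2.28518673e-02, -1.54951963e-04]), 'ee_pos': array([ 253.96339248, -570.47618758,  221.91316353]), 'orientation': array([-3.07151798e+00, -6.52702526e-01,  4.33295099e-04]), 'ft_force': array([ 0.50119166, -0.28483472, -0.94283636]), 'moment': array([-0.01685956, -0.01505264, -0.00784462]), 'grasp_force': 0.0, 'width': 88.18898555629838}
top 406.6412012617843 257.5387760559387 193.77133192887047 [[0.01, -1.0, -0.012], [-0.985, -0.007, -0.171], [0.171, 0.014, -0.985]] [  10.38728866  524.07455918 1769.39318633]
side 374.55482887452285 252.48731294510475 194.6428273970788 [[-0.932, -0.361, -0.005], [-0.314, 0.817, -0.483], [0.179, -0.449, -0.875]] [ 476.78907508  220.91930217 1426.20870767]
```

View pics/top0.png

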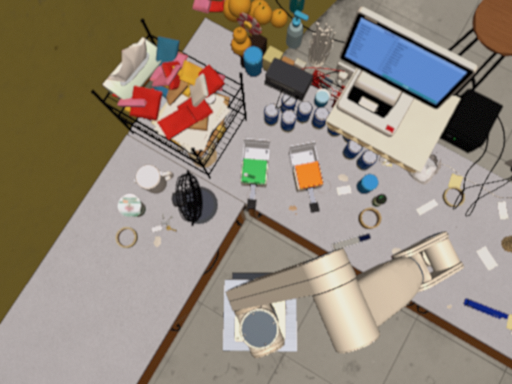

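View pics/side0.png

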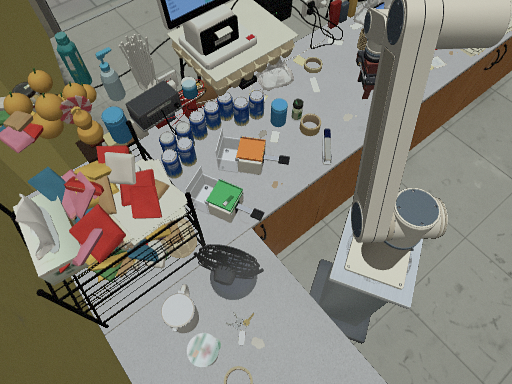

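The top view shows the green tray at about (255,165) with its paddle at (252,204), and the orange tray at (307,176) with its paddle at (314,208). A fan stands left of the green lever at (190,198). In the side view the green paddle is at (258,215) and the green tray at (225,197).

```bash
cat > m.py <<'E'
import cv2, numpy as np
def blobs(d,mask,box):
    m=np.zeros(mask.shape,np.uint8); x0,y0,x1,y1=box; m[y0:y1,x0:x1]=mask[y0:y1,x0:x1]
    n,l,s,c=cv2.connectedComponentsWithStats(m); i=1+np.argmax(s[1:,4]); return l==i
def pts(d,m):
    v,u=np.nonzero(m); z=d["range_z"][v,u].astype(float); k=z>0; u,v,z=u[k],v[k],z[k]
    C=np.stack([(u-d["cx"])/d["fx"]*z,(v-d["cy"])/d["fy"]*z,z],1); return (C-d["t"])@d["R"]
def ray(d,u,v,h):
    r=np.array([(u-d["cx"])/d["fx"],(v-d["cy"])/d["fy"],1])@d["R"]; o=-d["t"]@d["R"]; return o+r*(h-o[2])/r[2]
E
python3 - <<'E'
from m import *
B={"top":dict(g=(235,130,280,195),p=(240,195,268,216)),"side":dict(g=(195,170,250,225),p=(243,203,270,226))}
for n in B:
    d=dict(np.load(n+".npz")); im=d["img"]; hsv=cv2.cvtColor(im,cv2.COLOR_RGB2HSV)
    for k,h in(("g",104),("p",66)):
        mk=cv2.inRange(hsv,(50,120,60),(75,255,255)) if k=="g" else cv2.inRange(hsv,(0,0,0),(179,255,60))
        m=blobs(d,mk,B[n][k]); P=pts(d,m); v,u=np.nonzero(m)
        (c,s,a)=cv2.minAreaRect(np.array([ray(d,x,y,h)[:2] for x,y in zip(u,v)],np.float32))
        print(n,k,m.sum(),"px",u.mean().round(1),v.mean().round(1),"ray",ray(d,u.mean(),v.mean(),h).round(1),"depth med",np.median(P,0).round(1),np.percentile(P[:,2],[10,90]).round(),"rect",np.round(c,1),np.round(s),round(a,1))
    x0,y0,x1,y1=(150,110,350,260) if n=="top" else (170,110,330,260)
    cv2.imwrite(f"pics/{n}c.png",cv2.resize(im[y0:y1,x0:x1,::-1],None,fx=4,fy=4,interpolation=cv2.INTER_CUBIC))
E
```

```text
top g 470 px 254.2 170.7 ray [615.6  29.8 104. ] depth med [617.9  30.  103.8] [ 99. 111.] rect [613.5  31.7] [ 97. 102.] 84.2
top p 74 px 250.1 205.3 ray [468.7  46.9  66. ] depth med [478.4  47.2  64.6] [-391.   71.] rect [472.3  53.8] [40. 48.] 0.5
side g 605 px 224.0 194.6 ray [616.8  28.  104. ] depth med [618.2  27.6 104.7] [101. 112.] rect [616.3  28.3] [104. 103.] 85.4
side p 98 px 256.9 214.3 ray [476.1  43.6  66. ] depth med [475.2  44.3  66.6] [63. 69.] rect [476.3  43.5] [37. 42.] 85.7
```

View pics/topc.png

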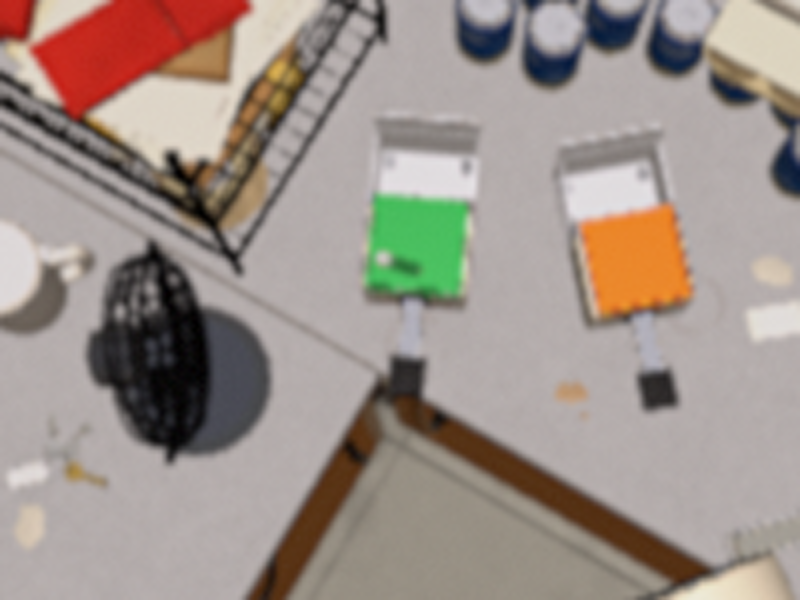

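The paddle centre comes out at (476, 44, 66) in both views. It lies 140 mm from the tray centre at (616, 29), which is what the given sizes require, so the hopper yaw is about -0.105. The press point is about (478, 43.5). First I turn the tool 0.524 about its z axis and shut the fingers, then travel.

Careful with the scale: shifts go in shares of 50 cm and turns go in shares of 4 rad. That gives: 0.105 rad is 0.0263.

>>> drive_effector:
  segments:
    - {"wz": 0.0263}
    - {"wz": 0.0263}
    - {"wz": 0.0263}
    - {"wz": 0.0263}
    - {"wz": 0.026}
  finger_gap: 0

```text
t: 0.52
ee_pos: [254.1, -570.7, 222.2]
orientation: [-3.136, 0.173, 0.001]
ft_force: [-0.5, 0.4, 0.3]
width: 58.0
grasp_force: 0.0
```

>>> drive_effector:
  segments:
    - {"tx": 0.02, "ty": -0.08}
    - {"tx": 0.02, "ty": -0.08}
    - {"tx": 0.02, "ty": -0.08}
    - {"tx": 0.02, "ty": -0.08}
    - {"tx": 0.02, "ty": -0.08}

```text
t: 0.93
ee_pos: [324.9, -375.4, 222.3]
orientation: [-3.137, 0.166, 0.001]
ft_force: [0.1, -0.4, -0.3]
width: 24.9
grasp_force: 0.0
```

>>> drive_effector:
  segments:
    - {"tx": 0.02, "ty": -0.08}
    - {"tx": 0.02, "ty": -0.08}
    - {"tx": 0.02, "ty": -0.08}
    - {"tx": 0.02, "ty": -0.08}
    - {"tx": 0.02, "ty": -0.08}

```text
t: 1.35
ee_pos: [395.7, -181.7, 222.7]
orientation: [-3.137, 0.166, -0.0]
ft_force: [0.6, 0.3, 0.0]
width: 0.2
grasp_force: 0.0
```

In the tool's units: -39 mm is -0.078, -38 mm is -0.076.

>>> drive_effector:
  segments:
    - {"tx": 0.02, "ty": -0.078}
    - {"tx": 0.02, "ty": -0.078}
    - {"tx": 0.02, "ty": -0.078}
    - {"tx": 0.02, "ty": -0.078}
    - {"tx": 0.018, "ty": -0.076}

```text
t: 1.77
ee_pos: [464.9, 6.2, 222.7]
orientation: [-3.137, 0.165, -0.0]
ft_force: [0.2, -0.9, 0.3]
width: 0.2
grasp_force: 0.0
```

>>> drive_effector:
  segments:
    - {"tx": 0.018, "ty": -0.076}
    - {"tz": 0.04}
    - {"tz": 0.06}
    - {"tz": 0.06}
    - {"tz": 0.04}

```text
t: 2.18
ee_pos: [476.4, 41.4, 120.4]
orientation: [3.137, -0.163, -0.004]
ft_force: [-0.2, -0.1, -0.6]
width: 0.3
grasp_force: 0.0
```

>>> drive_effector:
  segments:
    - {"tz": 0.02}
    - {"tz": 0.01}
    - {}

```text
t: 2.43
ee_pos: [477.3, 40.9, 107.1]
orientation: [3.137, -0.165, -0.002]
ft_force: [-0.3, -0.2, -0.2]
width: 0.4
grasp_force: 0.0
```

```bash
python3 - <<'E'
from workcell import eyes,status
import cv2,numpy as np
a=[]
for n,(x,y) in dict(top=(200,110),side=(180,120)).items():
    im=eyes.get_image(n)["img"][y:y+130,x:x+110,::-1]; a.append(cv2.resize(im,None,fx=3.6,fy=3.6,interpolation=cv2.INTER_CUBIC))
cv2.imwrite("pics/above.png",np.hstack(a)); print(status.get_obs()["ft_force"])
E
```

```text
[ 1.1596332  -0.61055874 -0.32384019]
```

View pics/above.png

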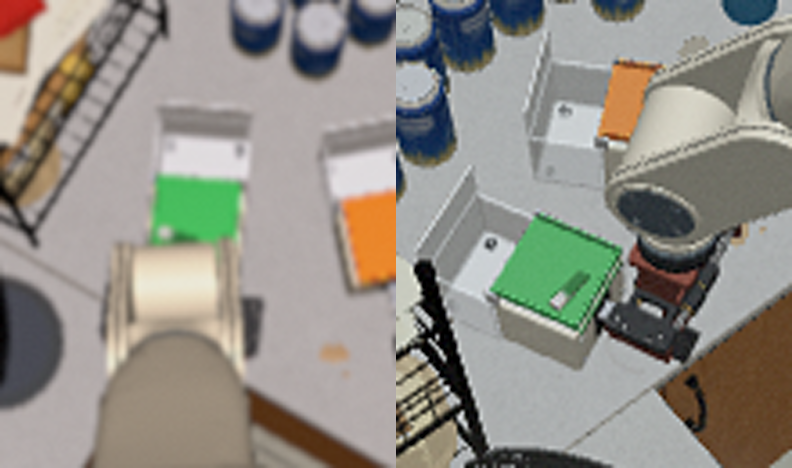

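The tool is over the paddle and the tray is clear. Next I descend to just above the paddle.

In the tool's units: 12 mm is 0.024, -2.5 mm is -0.005.

>>> drive_effector:
  segments:
    - {"tx": 0.001, "ty": -0.005, "tz": 0.024}
    - {"tz": 0.024}
    - {"tz": 0.016}
    - {"tz": 0.008}
    - {"tz": 0.004}

```text
t: 2.95
ee_pos: [478.6, 43.3, 69.8]
orientation: [-3.137, 0.165, -0.0]
ft_force: [-0.4, 0.9, 0.6]
width: 0.4
grasp_force: 0.0
```

>>> drive_effector:
  segments:
    - {"tz": 0.004}
    - {"tz": 0.004}
    - {"tz": 0.004}
    - {"tz": 0.004}
    - {"tz": 0.004}

```text
t: 3.37
ee_pos: [478.9, 43.4, 59.9]
orientation: [-3.137, 0.165, -0.002]
ft_force: [-0.7, 0.0, 4.5]
width: 0.5
grasp_force: 2.0
```

>>> drive_effector:
  segments:
    - {"tz": 0.004}
    - {"tz": 0.004}
    - {"tx": 0.0008, "tz": 0.004}
    - {"tx": 0.0008, "tz": 0.004}
    - {"tx": 0.0008, "tz": 0.004}

```text
t: 3.78
ee_pos: [479.6, 43.3, 49.4]
orientation: [-3.137, 0.165, 0.0]
ft_force: [-1.4, -0.0, 2.8]
width: 0.5
grasp_force: 1.8
```

Contact is made at 3 to 4.5 N, as expected, so I continue down.

In the tool's units: 2 mm is 0.004, 0.4 mm is 0.0008.

>>> drive_effector:
  segments:
    - {"tx": 0.0008, "tz": 0.004}
    - {"tx": 0.0008, "tz": 0.004}
    - {"tx": 0.0008, "tz": 0.004}
    - {"tx": 0.0008, "tz": 0.004}
    - {"tx": 0.0008, "tz": 0.004}

```text
t: 4.2
ee_pos: [481.6, 43.1, 39.5]
orientation: [-3.137, 0.165, 0.0]
ft_force: [-0.3, 1.6, 3.6]
width: 0.6
grasp_force: 1.7
```

>>> drive_effector:
  segments:
    - {"tx": 0.0008, "tz": 0.004}
    - {"tx": 0.0008, "tz": 0.004}
    - {"tx": 0.0008, "tz": 0.004}
    - {"tx": 0.0008, "tz": 0.004}
    - {"tx": 0.0008, "tz": 0.003}

```text
t: 4.62
ee_pos: [484.0, 42.8, 30.1]
orientation: [-3.137, 0.165, -0.001]
ft_force: [-0.0, 0.4, 2.9]
width: 0.3
grasp_force: 1.6
```

>>> drive_effector:
  segments:
    - {"tz": 0.002}
    - {"tz": 0.002}
    - {"tz": 0.001}
    - {}

```text
t: 4.95
ee_pos: [484.3, 42.8, 28.8]
orientation: [-3.137, 0.165, -0.002]
ft_force: [-3.0, -0.4, 18.9]
width: 0.5
grasp_force: 9.2
```

```bash
python3 - <<'E'
from workcell import eyes,status
import cv2,numpy as np
a=[]
for n,(x,y) in dict(top=(200,110),side=(180,120)).items():
    d=eyes.get_image(n);np.savez(n+"1.npz",**d);im=d["img"][y:y+130,x:x+110,::-1]; a.append(cv2.resize(im,None,fx=3.6,fy=3.6,interpolation=cv2.INTER_CUBIC))
cv2.imwrite("pics/down.png",np.hstack(a)); print(status.get_obs()["ft_force"])
E
```

```text
[-1.72342963  0.6212876  18.18387039]
```

View pics/down.png

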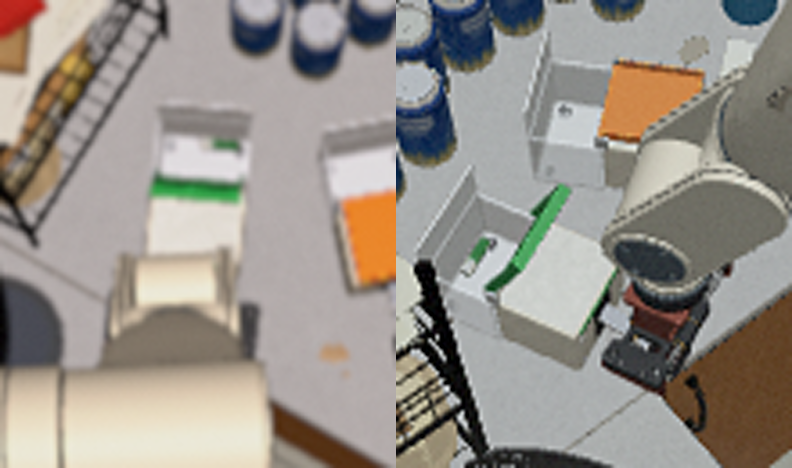

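The lever is at its stop at 18 N, the tray is fully up, and the battery lies on the bin floor at about (475,255) in the side crop. Now I let the lever rise slowly.

In the tool's units: -1.7 mm is -0.0034, -1.5 mm is -0.003.

>>> drive_effector:
  segments:
    - {"tz": -0.003}
    - {"tz": -0.003}
    - {"tx": -0.0008, "tz": -0.0034}
    - {"tx": -0.0008, "tz": -0.0034}
    - {"tx": -0.0008, "tz": -0.0034}

```text
t: 5.47
ee_pos: [482.0, 42.9, 35.7]
orientation: [3.137, -0.165, -0.001]
ft_force: [-0.0, 0.6, 3.3]
width: 0.5
grasp_force: 1.4
```

>>> drive_effector:
  segments:
    - {"tx": -0.0008, "tz": -0.0034}
    - {"tx": -0.0008, "tz": -0.0034}
    - {"tx": -0.0008, "tz": -0.0034}
    - {"tx": -0.0008, "tz": -0.0034}
    - {"tx": -0.0008, "tz": -0.0034}

```text
t: 5.88
ee_pos: [480.0, 43.2, 44.3]
orientation: [3.137, -0.165, -0.001]
ft_force: [-0.9, 0.4, 3.4]
width: 0.4
grasp_force: 1.5
```

>>> drive_effector:
  segments:
    - {"tx": -0.0008, "tz": -0.0034}
    - {"tx": -0.0008, "tz": -0.0034}
    - {"tx": -0.0008, "tz": -0.0034}
    - {"tx": -0.0008, "tz": -0.0034}
    - {"tx": -0.0004, "tz": -0.0034}

```text
t: 6.3
ee_pos: [478.8, 43.3, 53.0]
orientation: [3.137, -0.165, 0.001]
ft_force: [-0.4, 0.0, 3.4]
width: 0.4
grasp_force: 1.5
```

>>> drive_effector:
  segments:
    - {"tx": -0.0004, "tz": -0.0034}
    - {"tx": -0.0004, "tz": -0.0034}
    - {"tx": -0.0004, "tz": -0.0034}
    - {"tz": -0.0034}
    - {"tz": -0.0034}

```text
t: 6.72
ee_pos: [478.2, 43.4, 61.5]
orientation: [3.137, -0.165, 0.001]
ft_force: [-0.1, -1.3, 3.0]
width: 0.7
grasp_force: 1.4
```

In the tool's units: -1.2 mm is -0.0024, -1 mm is -0.002.

>>> drive_effector:
  segments:
    - {"tz": -0.0024}
    - {"tz": -0.002}
    - {"tz": -0.0016}
    - {"tz": -0.0016}
    - {"tz": -0.0016}

```text
t: 7.13
ee_pos: [478.2, 43.4, 66.0]
orientation: [3.137, -0.165, 0.001]
ft_force: [1.5, -2.8, 2.4]
width: 0.5
grasp_force: 1.3
```

>>> drive_effector:
  segments:
    - {"tz": -0.0016}
    - {"tz": -0.0016}
    - {"tz": -0.0016}
    - {"tz": -0.0016}
    - {"tz": -0.0016}

```text
t: 7.55
ee_pos: [477.8, 43.5, 69.8]
orientation: [-3.137, 0.165, 0.001]
ft_force: [-0.6, 0.1, 0.3]
width: 0.4
grasp_force: 0.0
```

>>> drive_effector:
  segments:
    - {"tz": -0.004}
    - {"tz": -0.02}
    - {"tz": -0.03}
    - {"tz": -0.04}
    - {"tz": -0.04}

```text
t: 7.97
ee_pos: [477.6, 43.4, 138.0]
orientation: [3.137, -0.165, -0.001]
ft_force: [0.6, -0.8, -0.1]
width: 0.7
grasp_force: 0.0
```

>>> drive_effector:
  segments:
    - {"tx": -0.04, "tz": -0.04}
    - {"tx": -0.04, "tz": -0.04}
    - {"tx": -0.04, "tz": -0.02}
    - {}
    - {}

```text
t: 8.38
ee_pos: [418.6, 49.9, 188.0]
orientation: [-3.137, 0.164, -0.004]
ft_force: [0.0, 0.4, -0.1]
width: 0.4
grasp_force: 0.0
```

```bash
python3 - <<'E'
from workcell import eyes,status
import cv2,numpy as np
from m import *
a=[]
for n,(x,y) in dict(top=(200,110),side=(180,120)).items():
    d=eyes.get_image(n);im=d["img"][y:y+130,x:x+110,::-1]; a.append(cv2.resize(im,None,fx=3.6,fy=3.6,interpolation=cv2.INTER_CUBIC))
    m=blobs(d,cv2.inRange(cv2.cvtColor(d["img"],cv2.COLOR_RGB2HSV),(50,120,60),(75,255,255)),(195,150,280,225)); P=pts(d,m); print(n,m.sum(),np.median(P,0),np.percentile(P[:,2],[10,90]))
cv2.imwrite("pics/end.png",np.hstack(a)); print(status.get_obs()["ft_force"],status.get_obs()["t"])
E
```

```text
top 496 [614.4450733   30.75940919 104.15676031] [ 97.97582859 109.86214614]
side 638 [615.49569595  29.65938721 104.55544968] [100.74158836 109.31978139]
[ 0.26046522 -1.1067984   0.5782976 ] 8.4833
```

View pics/end.png

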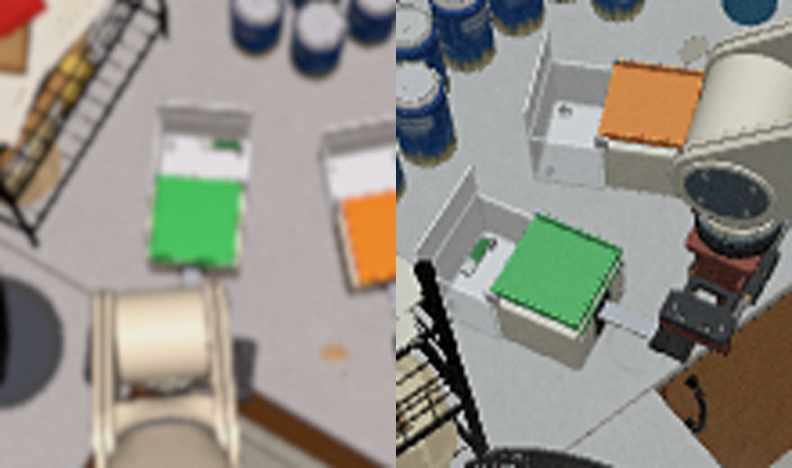

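The green tray lies flat at 104 mm, the battery is in the bin at about (477,255) in the side crop, and the robot is clear with no force on it.

```bash
python3 -c "
from workcell import ticket; print(ticket.close_job())"
```

```text
the job is handed in; nothing more can be done
None
```

The job is handed in: the lever went down to its stop, the battery dropped into the clear bin, and I let the lever rise under the fingers over about 2.4 s, so the green tray lies flat again.

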